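# Centre a heat sink on its chip and bed it down

## Robot

A 6-joint arm with a two-finger parallel gripper is mounted at the origin on the work surface. World frame = base frame: x ahead of the robot, y to its left, z up, the work surface at z = 0. Lengths are in mm, angles in rad, forces in N, time in s.
With the tool pointing down it reaches from about 275 to 725 mm from the base axis. Payload 5.6 kg.
Tool frame: the origin (TCP) lies midway between the tips of the shut fingers; the grasp point (between the pads) lies 19 mm behind it (ctrl.tcp_to_grasp is the distance from the TCP to the grasp point, in mm); z points along the fingers, y is the line along which they close (so a half turn about z gives the same grasp; the last joint's range is limited). The gripper opens to 85 mm and grips with 20 to 120 N. Pads are 22 mm wide; open, the fingers measure 114 mm over their backs; the gripper's body (76 mm by 85 mm) begins 54 mm behind the grasp point. The pads swing forward as they close: fully open they stand 13 mm farther back than shut.
Start: joints at [1.577, 0.255, 0.108, 0, -1.424, -0.285], TCP at [151.334, 528.764, 231.283] pointing down, gripper open.
Joint ranges: [-2.95, 2.95], [-1.21, 1.97], [-1.09, 1.5], [-2.87, 1.71], [-2.94, -0.07], [-3.05, 3.05]. Speed limits (rad/s): [2.57, 2.57, 3.14, 3.14, 3.14, 3.14].

## Interface

Orientations are given as a rotation vector (axis times angle).
In Python, from workcell import ctrl gives the robot as it stands. The module is installed in compiled form; this text tells all that it offers.
- The arm moves only by the shell command python3 -m pendant 'ROWS' [OPENING] [FORCE]. ROWS is JSON, a list of rows, each a list of 4 numbers: the shift along the tool's x, y, z normalised to -1 to 1, where 1 is 50 cm, then the turn about the tool's z normalised to -1 to 1, where 1 is 360 degrees. A call has 1 to 20 rows; each row is the pose to reach, as a shift and turn from the pose commanded when the call began, along the tool's axes at that moment, turning the shorter way round; what a row does not reach only later rows make up. A row lasts 1/12 s, in which the tool goes at most 41.7 mm and 7.16 degrees, less where a joint would pass 70% of its speed; a pose out of reach is approached as far as the arm can. A call with a number of a shift or a turn outside -1 to 1 is refused whole. A call with a gripper value outside its range is refused whole. OPENING is the gripper command: -1 is shut, 1 is fully open, values between are in proportion, set as the call begins (- or left out, the last holds). The fingers move at their own pace and stop on an object; FORCE is the grip in N (left out, the last holds). Time passes only in rows, so rows that repeat a pose let the fingers close. It gives the time, the measured TCP pose, the force, the opening and the grip force at its end, in the units of the state.
- ctrl.get_obs(): the state, without advancing time (a new reading comes with each control period).
- ctrl.read_camera(name): name is "scene" or "top"; returns the picture (384x512x3 uint8, red, green, blue); there is no depth.
- ctrl.camera_model(name): a dict with "mtx" (3x3 intrinsics, pixels), "k1" (the pictures are not rectified: a ray, as slopes to the right and down, at radius r is drawn at 1 + k1 r^2 times it, then the intrinsics apply), "extrinsics" (4x4, takes a point from camera to world coordinates). Camera axes: x right, y up, looking along -z (the intrinsics and any distortion apply to the point x, -y, -z); pixel columns grow to the right and rows downward; lengths in mm; the calibration is good to about 2 mm. A picture is of the moment at which its call begins. camera_model takes no time and is no camera call.
- ctrl.hand_in(): hands the job in; it is judged then, once.
The state is a dict: "time_s": time; "joints": joint angles; "dq": joint speeds; "joint_torque": joint torques, N m; "tool_pos": TCP position; "tool_rot": TCP orientation; "ft_force": force on the tool from outside, world axes, zero at the start; "ft_torque": the same for the moment, N m; "finger_gap": opening from 0.0 (shut) to 1.0 (fully open); "gripper_force": force on a finger pad.
Only numpy, scipy, OpenCV 4.12 (cv2) and the standard library are available. Lean on these libraries where they do the work, as an engineer would, in place of code of your own. Each camera call takes 0.05 s, during which the arm holds its last target. There are 200 camera calls.

## Task

The finned heat sink (40 mm square) lies askew on the soft pad of the big square chip in the middle of the circuit board and sticks out over its edges. Slide it, without lifting it off the pad and without squeezing or shoving its thin fins hard, until it sits square and centred with no edge overhanging the chip (any side may face any way). Only then bed it: press straight down on it, follow the slowly yielding pad and keep up a steady 12 newtons or so for two seconds (never near 20, the chip would crack), then leave it there, and the loose things around it alone.

Things in the scene. Friction and masses are not known exactly. Their poses are not given: they have to be found in the camera images.
- heatsink: loose aluminium heat sink 40 x 40 mm, 21 mm high: base plate 5 mm thick, 11 thin fins along its x; to a finger its sides are upright planes, its top flat. 60 to 130 g. Origin: centre of underside; z up, x, y square to its sides. Starts flat on the chip's pad, turned 20 to 70 deg from square, up to 12 mm off along each chip axis. Fins bend above 20 N (forces of both fingers added).
- board: fixed circuit board 200 mm square; amid it the chip, 46 mm square, topped by its pad: soft, 3 mm, springy at first (0.3 mm at 12 N), then yielding some 0.6 mm/s at 12 N (2.4 mm at most), so the force fades if the finger does not follow. Origin: below chip's centre, 26 mm below board, 31 mm below pad top; axes square to chip, z up. Within 65 mm nothing tops the chip; beyond, parts to 15 mm.
- memory: memory module, a flat bare card 30 x 68 x 4 mm, lying loose on the board beside the chip on the board's -x side. Origin: centre of its underside
- spare_sink: spare heat sink, much smaller (20 x 20 x 10 mm), on the mat beside the board; not the one to be fitted. Origin: centre of its underside
- tweezers: steel tweezers 130 mm long, 8 mm high, on the mat beside the board. Origin: centre of its underside
- flux_jar: small white jar, 40 mm wide, 32 mm high, on the mat. Origin: centre of its underside
- solder_reel: reel of solder standing on its flange, 54 mm wide, 28 mm high, on the mat. Origin: centre of its underside
- screw_dish: shallow steel dish, 60 mm wide, 16 mm high, on the mat. Origin: centre of its underside
- cleaner: white bottle, 60 mm wide, 120 mm high, on the mat. Origin: centre of its underside
Mind the look-alikes: they are no part of the job. What is shaped like the heatsink but blue, red or turquoise is not meant.

How it is judged (in metres and radians):
On the way, in this order (a step that is already met when the one before it is completed fails the run):
1. the heat sink has been slid square and central: no edge of it overhangs the chip (((x of heatsink in the frame of board between -0.0025 and 0.0025 m and y of heatsink in the frame of board between -0.0025 and 0.0025 m and (angle between the x axis of heatsink and the x axis of board, either way round below 0.025 rad or angle between the x axis of heatsink and the y axis of board, either way round below 0.025 rad)) or (x of heatsink in the frame of board between -0.002 and 0.002 m and y of heatsink in the frame of board between -0.002 and 0.002 m and (angle between the x axis of heatsink and the x axis of board, either way round below 0.05 rad or angle between the x axis of heatsink and the y axis of board, either way round below 0.05 rad)) or (x of heatsink in the frame of board between -0.0013 and 0.0013 m and y of heatsink in the frame of board between -0.0013 and 0.0013 m and (angle between the x axis of heatsink and the x axis of board, either way round below 0.085 rad or angle between the x axis of heatsink and the y axis of board, either way round below 0.085 rad))) and z of heatsink in the frame of board between 0.0272 and 0.032 m and angle between heatsink's own z axis and vertical below 0.05 rad), for 0.3 s.
2. it is pressed down on the chip with 8 to 16 N for one and a half seconds without a break, still without overhang (((x of heatsink in the frame of board between -0.0025 and 0.0025 m and y of heatsink in the frame of board between -0.0025 and 0.0025 m and (angle between the x axis of heatsink and the x axis of board, either way round below 0.025 rad or angle between the x axis of heatsink and the y axis of board, either way round below 0.025 rad)) or (x of heatsink in the frame of board between -0.002 and 0.002 m and y of heatsink in the frame of board between -0.002 and 0.002 m and (angle between the x axis of heatsink and the x axis of board, either way round below 0.05 rad or angle between the x axis of heatsink and the y axis of board, either way round below 0.05 rad)) or (x of heatsink in the frame of board between -0.0013 and 0.0013 m and y of heatsink in the frame of board between -0.0013 and 0.0013 m and (angle between the x axis of heatsink and the x axis of board, either way round below 0.085 rad or angle between the x axis of heatsink and the y axis of board, either way round below 0.085 rad))) and contact force between heatsink and board between 8 and 16 N), for 1.5 s.
At the end, for the whole second after the job is handed in: Pressed down with 8 to 16 N for 1.5 s, then let go; at rest, flat on the pad (within 3 deg), no edge over the chip's edge: centre within 2.5 mm of the chip's along both chip axes if square within 1.4 deg, 2 mm if within 2.9 deg, 1.3 mm if within 4.9 deg, any side either way (all of step 1 and linear speed of heatsink below 0.01 m/s and contact force between heatsink and the fingers below 0.1 N); the robot touches nothing.
It fails at once if the heat sink is lifted more than 3 mm off the chip's pad, or tipped by more than 9 degrees (z of heatsink in the frame of board above 0.034 m or angle between heatsink's own z axis and vertical above 0.16 rad).
It fails at once if the chip is loaded with more than 20 N through the heat sink (contact force between heatsink and board above 20 N).
It fails at once if the fingers squeeze or push the heat sink with more than 20 N in all (contact force between the fingers and heatsink above 20 N).
It fails at once if one of the loose things around is moved by more than 15 mm (distance of any of memory, spare_sink, tweezers, flux_jar, solder_reel, screw_dish, cleaner from where it was at the start of the episode above 0.015 m).
It also fails if it takes over 64 s, if anything falls off the work surface, if the arm or the gripper's body presses on something with over 40 N, if the wrist force passes 120 N, or if a joint passes its speed limit or range.

## Working session

There is one attempt and no reset: what is moved stays moved. The work goes in short steps, Python scripts to look and compute and a shell command to move; the robot and the scene stay as the last step left them, time stands still between calls to the robot, and variables do not carry over. Pictures are saved under pics/ and viewed, at most 10 in all, crops included, and the job is handed in when it is done.

```bash
mkdir -p pics
cat > h.py <<'E'
import numpy as np, cv2
from workcell import ctrl
def pix2w(name,uv,z):
    m=ctrl.camera_model(name);K=np.array(m["mtx"]);E=np.array(m["extrinsics"]);k=m["k1"]
    uv=np.atleast_2d(uv).astype(float)
    d=np.c_[(uv[:,0]-K[0,2])/K[0,0],(uv[:,1]-K[1,2])/K[1,1]];s=d.copy()
    for _ in range(20): s=d/(1+k*(s**2).sum(1,keepdims=True))
    R=np.c_[s[:,0],-s[:,1],-np.ones(len(s))]@E[:3,:3].T
    t=(z-E[2,3])/R[:,2]
    return E[:3,3]+R*t[:,None]
def w2pix(name,P):
    m=ctrl.camera_model(name);K=np.array(m["mtx"]);E=np.array(m["extrinsics"]);k=m["k1"]
    c=(np.atleast_2d(P)-E[:3,3])@E[:3,:3]
    s=np.c_[c[:,0],-c[:,1]]/-c[:,2:]
    s=s*(1+k*(s**2).sum(1,keepdims=True))
    return s*[K[0,0],K[1,1]]+[K[0,2],K[1,2]]
def snap(name,fn,box=None,f=1):
    im=ctrl.read_camera(name)[:,:,::-1]
    cv2.imwrite('pics/raw_'+fn,im)
    if box: x0,y0,x1,y1=box; im=im[y0:y1,x0:x1]
    cv2.imwrite('pics/'+fn,cv2.resize(im,None,fx=f,fy=f,interpolation=cv2.INTER_CUBIC))
E
python3 - <<'E'
from h import *
a=ctrl.read_camera('top')[:,:,::-1];b=ctrl.read_camera('scene')[:,:,::-1]
cv2.imwrite('pics/top0.png',a);cv2.imwrite('pics/scene0.png',b)
for n in('top','scene'):
    m=ctrl.camera_model(n);print(n,np.round(m['mtx'],1).tolist(),m['k1'],np.round(m['extrinsics'],3).tolist())
o=ctrl.get_obs();print({k:np.round(v,3).tolist() for k,v in o.items()},ctrl.tcp_to_grasp)
E
```

```text
top [[390.1, 0.0, 259.9], [0.0, 390.1, 192.3], [0.0, 0.0, 1.0]] 0.013201879546978766 [[-0.03, 0.989, -0.144, 426.907], [-0.999, -0.033, -0.02, 22.285], [-0.025, 0.143, 0.989, 842.049], [0.0, 0.0, 0.0, 1.0]]
scene [[376.7, 0.0, 250.6], [0.0, 376.7, 187.7], [0.0, 0.0, 1.0]] 0.0026103032003720644 [[0.038, -0.853, 0.521, 991.934], [0.999, 0.027, -0.028, -3.678], [0.009, 0.521, 0.853, 777.8], [0.0, 0.0, 0.0, 1.0]]
{'time_s': 0.1, 'joints': [1.577, 0.256, 0.107, -0.0, -1.424, -0.285], 'dq': [0.0, 0.0, 0.003, 0.001, -0.0, 0.001], 'joint_torque': [-0.002, -38.76, 23.847, 5.378, -0.004, -0.0], 'tool_pos': [151.207, 528.361, 230.486], 'tool_rot': [3.109, -0.436, -0.0], 'ft_force': [0.434, -0.222, 1.141], 'ft_torque': [-0.016, 0.101, -0.039], 'gripper_force': 0.0, 'finger_gap': 1.003} 18.700000000000003
```

View pics/top0.png

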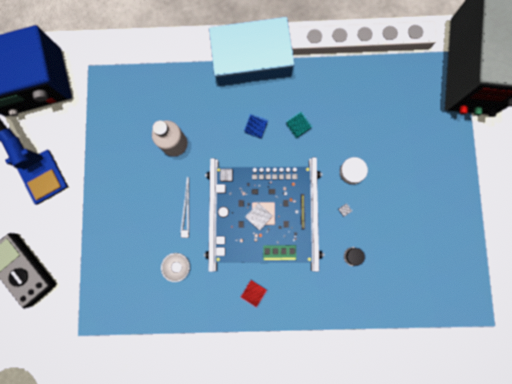

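View pics/scene0.png

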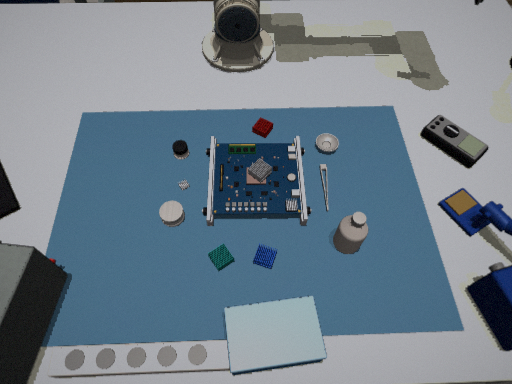

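Candidates in the top view are the silver sink on the chip at (261,216), blue (256,126), green (298,125), red (254,293) and the small grey spare (345,210). By the description I choose (261,216). I'll check it in a close crop.

Run:
```python
import cv2,numpy as np
a=cv2.imread('pics/top0.png')[180:252,215:311];b=cv2.imread('pics/scene0.png')[145:195,225:295]
a=cv2.resize(a,None,fx=8,fy=8,interpolation=cv2.INTER_CUBIC);b=cv2.resize(b,None,fx=10,fy=10,interpolation=cv2.INTER_CUBIC)
for im,s,o,st in((a,8,(215,180),10),(b,10,(225,145),10)):
    for i in range(0,im.shape[1]//s,st): cv2.putText(im,str(o[0]+i),(i*s,10),0,.4,(0,255,255));im[::4,i*s]=(0,255,255)
    for i in range(0,im.shape[0]//s,st): cv2.putText(im,str(o[1]+i),(0,i*s+10),0,.4,(0,255,255));im[i*s,::4]=(0,255,255)
cv2.imwrite('pics/c1.png',a);cv2.imwrite('pics/c2.png',b)
```

```text
(no output)
```

View pics/c1.png

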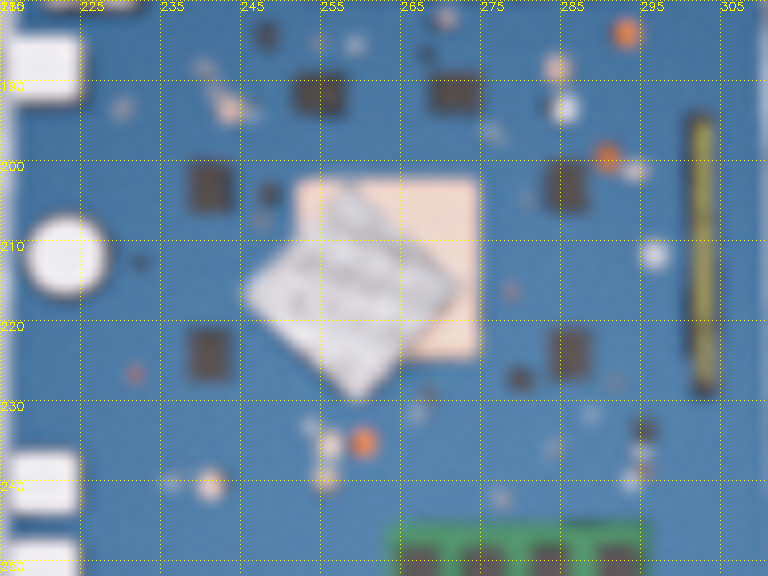

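View pics/c2.png

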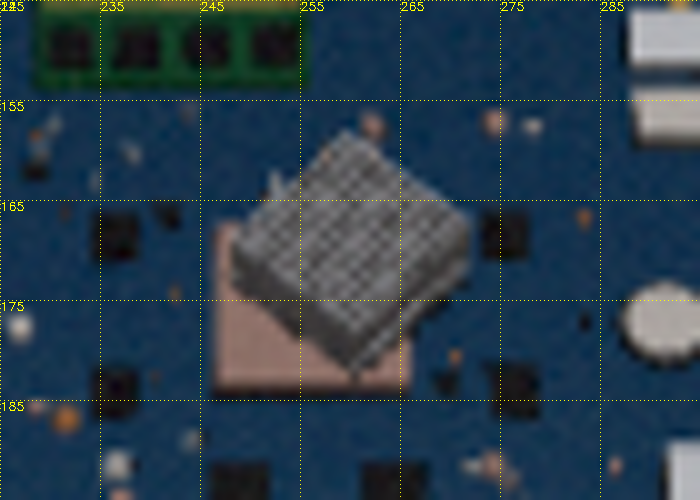

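The top crop confirms the choice: it is a silver finned square with corners about (245,217), (258,203.5), (272.5,216) and (259.5,230), on the pinkish pad spanning columns 252 to 274.8 and rows 202.3 to 224.7. The scene crop agrees.

Run:
```python
from h import *
np.set_printoptions(precision=1,suppress=True)
p=pix2w('top',[(252,202.3),(274.8,202.3),(274.8,224.7)],31);print(p,np.linalg.norm(np.diff(p,axis=0),axis=1),(p[0]+p[2])/2)
p=pix2w('scene',[(246.6,167),(246.4,183.5),(266,183.8)],31);print(p,np.linalg.norm(np.diff(p,axis=0),axis=1),(p[0]+p[2])/2)
for n,q in(('top',[(245,217),(258.3,203.5),(272.5,216),(259.5,230)]),('scene',[(259.5,158),(272,167),(260,178),(248,168.5)])):
    p=pix2w(n,q,52);e=np.roll(p,-1,0)-p;print(p,np.linalg.norm(e,axis=1),p.mean(0),np.degrees(np.arctan2(e[:,1],e[:,0]))%90)
p=pix2w('top',[(263.5,245.5),(296.5,245.5),(224,167),(307,167)],30);print(p)
from scipy.spatial.transform import Rotation as R
print(R.from_rotvec(ctrl.get_obs()['tool_rot']).as_matrix())
```

```text
[[524.1  56.2  31. ]
 [522.5   8.4  31. ]
 [475.8  10.1  31. ]] [47.7 46.8] [499.9  33.1  31. ]
[[477.5  13.1  31. ]
 [524.3  11.1  31. ]
 [526.6  56.9  31. ]] [46.8 45.9] [502.1  35.   31. ]
[[492.   70.3  52. ]
 [518.7  42.5  52. ]
 [492.2  14.5  52. ]
 [464.8  41.6  52. ]] [38.5 38.5 38.6 39.5] [491.9  42.2  52. ] [43.8 46.7 45.3 46.5]
[[467.1  44.   52. ]
 [493.8  72.   52. ]
 [523.5  42.4  52. ]
 [496.3  15.7  52. ]] [38.7 41.9 38.1 40.7] [495.2  43.5  52. ] [46.2 45.1 44.4 46. ]
[[433.8  34.9  30. ]
 [431.7 -33.   30. ]
 [601.8 113.8  30. ]
 [595.6 -62.3  30. ]]
[[ 1.  -0.3 -0. ]
 [-0.3 -1.  -0. ]
 [ 0.   0.  -1. ]]
```

```bash
python3 -m pendant '[[0.92,0.74,0,0.079],[0.92,0.74,0,0.079],[0.92,0.74,0,0.079],[0.92,0.74,0,0.079],[0.92,0.74,0,0.079],[0.92,0.74,0,0.079],[0.92,0.74,0,0.079],[0.92,0.74,0,0.079],[0.92,0.74,0,0.079],[0.92,0.74,0,0.079],[0.92,0.74,0,0.079],[0.92,0.74,0,0.079],[0.92,0.74,0,0.079],[0.9256,0.7454,0.1,0.079],[0.9256,0.7454,0.1,0.079],[0.9256,0.7454,0.1,0.079],[0.9256,0.7454,0.1,0.079],[0.9256,0.7454,0.1,0.079],[0.9256,0.7454,0.1,0.079],[0.9256,0.7454,0.1,0.079]]' 0.4 20
cat > st.py <<'E'
from h import *
o=ctrl.get_obs();r=o['tool_rot'];np.set_printoptions(precision=2,suppress=True)
print(o['time_s'],o['tool_pos'],'yaw',np.degrees(2*np.arctan2(r[1],r[0])),'F',np.array(o['ft_force']),'gap',o['finger_gap'],o['gripper_force'],'j6',o['joints'][5])
E
python3 st.py
```

```text
time_s: 1.77
tool_pos: [493.9, 44.1, 182.5]
tool_rot: [-2.908, 1.184, -0.003]
ft_force: [0.1, 0.3, -1.0]
finger_gap: 0.698
gripper_force: 0.0
1.7667 [493.93  44.11 182.46] yaw 315.6767268732759 F [ 0.06  0.26 -0.99] gap 0.6976137184053669 0.0 j6 0.39143578475744256
```

```bash
python3 -m pendant '[[0,0,0.07,0],[0,0,0.14,0],[0,0,0.2,0],[0,0,0.23,0],[0,0,0.25,0],[0,0,0.265,0],[0,0,0.275,0],[0,0,0.28,0],[0,0,0.285,0],[0,0,0.285,0],[0,0,0.285,0],[0,0,0.285,0]]'
python3 st.py; python3 -c "
from h import *
snap('scene','s2.png',(215,130,315,205),8)"
```

```text
time_s: 2.77
tool_pos: [494.1, 43.2, 39.4]
tool_rot: [-2.908, 1.187, -0.001]
ft_force: [-0.1, -0.9, 0.5]
finger_gap: 0.702
gripper_force: 0.0
2.7667 [494.1   43.22  39.35] yaw 315.5871512766816 F [-0.12 -0.87  0.47] gap 0.701871431139784 0.0 j6 0.39167088721902193
```

View pics/s2.png

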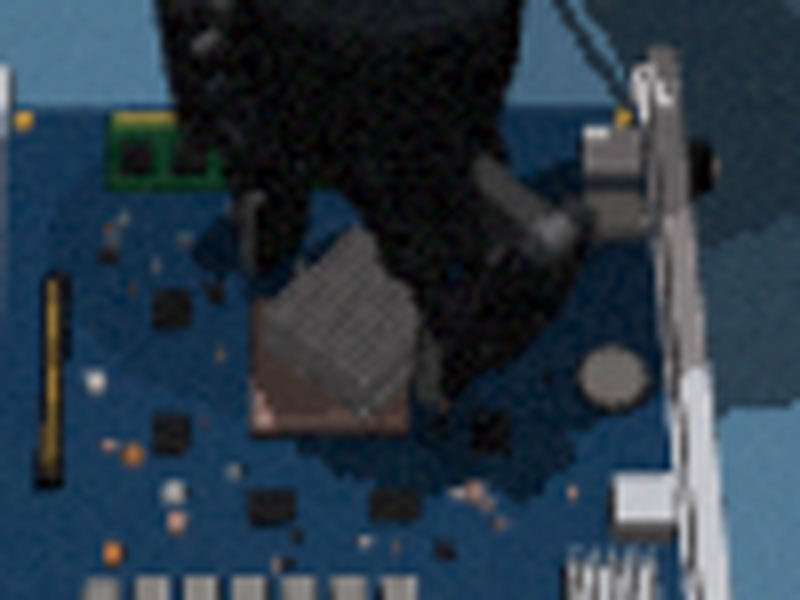

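The scene view shows the sink at about (340,320) in the crop, between the two open fingers, one behind left and one at right. Neither finger is touching it, so I'll close partway without squeezing.

```bash
python3 -m pendant '[[0,0,0,0],[0,0,0,0],[0,0,0,0],[0,0,0,0]]' 0.2 20; python3 -m pendant '[[0,0,0,0],[0,0,0,0],[0,0,0,0],[0,0,0,0]]' 0.08 20;  python3 -m pendant '[[0,0,0,0],[0,0,0,0],[0,0,0,0],[0,0,0,0]]' 0.03 20
```

```text
time_s: 3.15
tool_pos: [493.7, 43.1, 38.8]
tool_rot: [-2.908, 1.187, -0.0]
ft_force: [-0.4, -0.5, -0.1]
finger_gap: 0.599
gripper_force: 0.0
time_s: 3.48
tool_pos: [493.7, 43.1, 38.8]
tool_rot: [-2.909, 1.187, -0.0]
ft_force: [0.1, -0.7, 0.2]
finger_gap: 0.543
gripper_force: 0.0
time_s: 3.82
tool_pos: [493.7, 43.1, 38.8]
tool_rot: [2.909, -1.187, -0.0]
ft_force: [-0.0, 0.0, 0.2]
finger_gap: 0.519
gripper_force: 0.0
```

```bash
python3 -m pendant '[[0,0,0,0],[0,0,0,0],[0,0,0,0],[0,0,0,-0.008],[0,0,0,-0.016],[0,0,0,-0.024],[0,0,0,-0.032],[0,0,0,-0.04],[0,0,0,-0.05],[0,0,0,-0.06],[0,0,0,-0.07],[0,0,0,-0.08],[0,0,0,-0.09],[0,0,0,-0.1],[0,0,0,-0.11],[0,0,0,-0.1175],[0,0,0,-0.1175],[0,0,0,-0.1175],[0,0,0,-0.1175]]' -0.01 20; python3 st.py;python3 -c "
from h import *
snap('scene','s3.png',(225,140,305,200),10)"
```

```text
time_s: 5.4
tool_pos: [493.6, 43.1, 38.7]
tool_rot: [3.141, -0.06, -0.0]
ft_force: [0.5, 0.1, 0.1]
finger_gap: 0.494
gripper_force: 0.0
5.4 [493.63  43.08  38.74] yaw -2.1977668359509104 F [0.49 0.11 0.13] gap 0.4942603720451551 0.016303128732033656 j6 1.1285718709997932
```

View pics/s3.png

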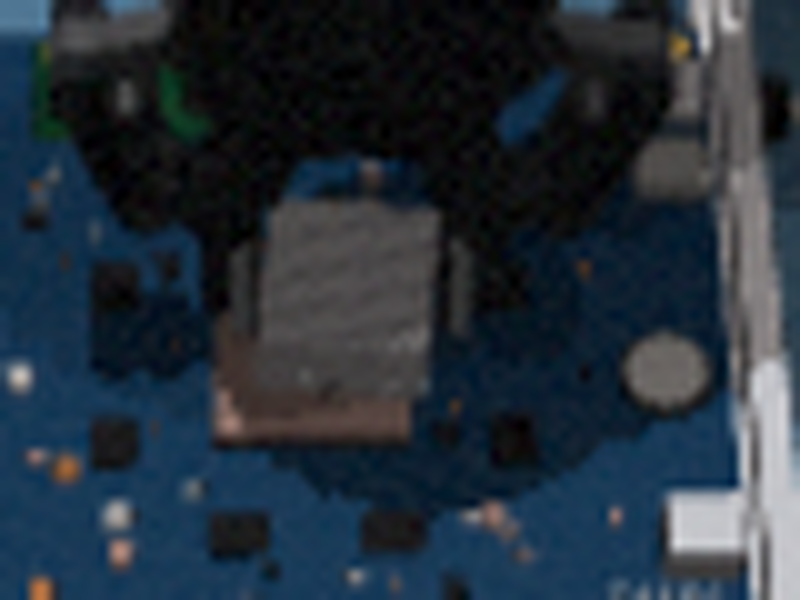

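The sink is now turned nearly square between the pads, with the right pad clear of it. Next I push along the chip's -y with the right pad flush.

```bash
python3 -m pendant '[[0,0.001,0,0],[0,0.002,0,0],[0,0.003,0,0],[0,0.004,0,0],[0,0.005,0,0],[0,0.006,0,0],[0,0.007,0,0],[0,0.008,0,0],[0,0.009,0,0],[0,0.01,0,0],[0,0.012,0,0],[0,0.014,0,0],[0,0.016,0,0],[0,0.018,0,0],[0,0.018,0,0],[0,0.018,0,0]]'
python3 -m pendant '[[0,0,0,0],[0,0,0,0],[0,0,0,0],[0,0,0,0],[0,0,0,0],[0,0,0,0],[0,0,-0.04,0],[0,0,-0.1,0],[0,0,-0.15,0],[-0.1,0,-0.2,0],[-0.15,0,-0.25,0],[-0.2,0,-0.25,0],[-0.2,0,-0.25,0],[-0.2,0,-0.25,0]]' 0.4
python3 - <<'E'
from h import *
ims=[]
a=ctrl.read_camera('top')[190:240,235:291,::-1];b=ctrl.read_camera('scene')[145:195,232:288,::-1]
for im,o in((a,(235,190)),(b,(232,145))):
    im=cv2.resize(im,None,fx=7,fy=7,interpolation=cv2.INTER_CUBIC)
    for i in range(0,56,10): cv2.putText(im,str(o[0]+i),(i*7,10),0,.35,(0,255,255));im[::4,i*7]=(0,255,255)
    for i in range(0,50,10): cv2.putText(im,str(o[1]+i),(0,i*7+10),0,.35,(0,255,255));im[i*7,::4]=(0,255,255)
    ims.append(im)
cv2.imwrite('pics/m1.png',np.hstack(ims))
E
```

```text
time_s: 6.78
tool_pos: [493.4, 34.0, 38.8]
tool_rot: [3.141, -0.058, -0.0]
ft_force: [0.2, 0.4, 0.4]
finger_gap: 0.495
gripper_force: 0.0
time_s: 7.95
tool_pos: [392.8, 38.0, 164.8]
tool_rot: [-3.14, 0.056, -0.004]
ft_force: [0.3, -0.1, 0.5]
finger_gap: 0.702
gripper_force: 0.0
```

View pics/m1.png

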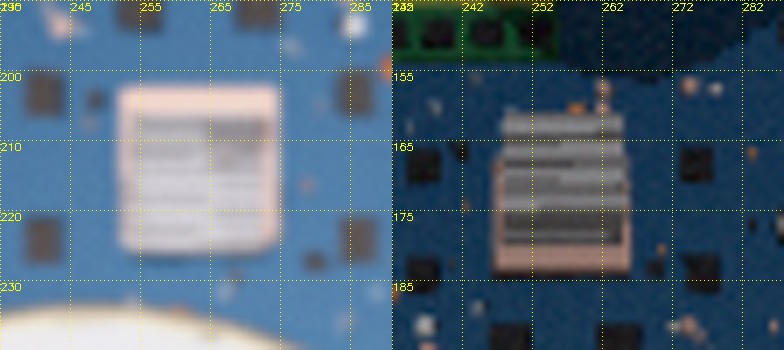

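The sink is now almost square. In the top view it spans about columns 253.5 to 272.8 and rows 206.5 to 225 on a pad of 251.8 to 274.8 by 202.3 to 224.7, so it is still off along -x. I'll fit poses with a small render-and-compare.

```bash
cat > fit.py <<'E'
from h import *
from scipy.optimize import minimize
S=8
def sq(x,y,a,h,z):
    c=np.array([(h,h),(-h,h),(-h,-h),(h,-h)]);R=np.array([[np.cos(a),-np.sin(a)],[np.sin(a),np.cos(a)]])
    return np.c_[c@R.T+[x,y],np.full(4,z)]
def fit(name,im,p0=(501,34,-.037,495,34.5,-.037)):
    x0,y0=np.round(w2pix(name,[(p0[0],p0[1],31)])[0]).astype(int)-18
    C=im[y0:y0+36,x0:x0+36].astype(float);C=(C[:,:,0]-C[:,:,2])/(C.sum(2)+20)
    def hull(P): return np.round(((w2pix(name,P)-[x0,y0]+.5)*S-.5)*16).astype(np.int32)
    def masks(p):
        L=np.zeros((36*S,36*S),np.float32)
        cs=hull(np.r_[sq(*p[:3],23,31),sq(*p[:3],23,26)]);cv2.fillConvexPoly(L,cv2.convexHull(cs),3,shift=4)
        cv2.fillConvexPoly(L,hull(sq(*p[:3],23,31)),1,shift=4)
        s=hull(np.r_[sq(*p[3:],20,31),sq(*p[3:],20,52)]);cv2.fillConvexPoly(L,cv2.convexHull(s),2,shift=4)
        return [cv2.resize(cv2.GaussianBlur((L==k).astype(np.float32),(0,0),S*.6),(36,36),interpolation=cv2.INTER_AREA).ravel() for k in range(4)]
    def cost(p):
        A=np.array(masks(p)).T;w=(A[:,0]<.98).astype(float)+.15
        r=w*(A@np.linalg.lstsq(A*w[:,None],C.ravel()*w,rcond=None)[0]-C.ravel());return np.abs(r).sum()
    p=np.array(p0,float)
    for k in range(3):
        sim=np.vstack([p]+[p+np.eye(6)[i]*(2,2,.04,2,2,.04)[i] for i in range(6)])
        r=minimize(cost,p,method='Nelder-Mead',options=dict(initial_simplex=sim,maxiter=500,xatol=1e-3,fatol=1e-4));p=r.x
    c,s=np.cos(p[2]),np.sin(p[2]);d=p[3:5]-p[:2]
    print(name,'chip',np.round(p[:2],2),round(np.degrees(p[2]),2),'sink',np.round(p[3:5],2),round(np.degrees(p[5]),2),'rel xy',np.round([c*d[0]+s*d[1],-s*d[0]+c*d[1]],2),'rel deg',round(np.degrees(p[5]-p[2]),2),'cost',round(r.fun,3))
    return p
if __name__=='__main__':
    for n in('top','scene'): fit(n,ctrl.read_camera(n))
E
python3 fit.py; python3 st.py
python3 -c "
from fit import *
for n in('top','scene'): fit(n,cv2.imread(f'pics/{n}0.png')[:,:,::-1],(501,34,-.037,493.5,43,.79))"
```

```text
top chip [501.36  33.87] -2.0 sink [494.06  34.41] -1.94 rel xy [-7.31  0.29] rel deg 0.06 cost 12.559
scene chip [500.68  33.85] -0.92 sink [493.9   34.25] -2.18 rel xy [-6.79  0.29] rel deg -1.26 cost 22.648
8.15 [393.86  37.75 163.24] yaw -2.1345706648052514 F [ 0.08  0.25 -0.35] gap 0.7020315838314216 0.0 j6 1.0370262907918992
top chip [501.7   32.64] -1.56 sink [493.23  43.19] 46.04 rel xy [-8.75 10.32] rel deg 47.6 cost 10.026Traceback (most recent call last):
  File "<string>", line 3, in <module>
    for n in('top','scene'): fit(n,cv2.imread(f'pics/{n}0.png')[:,:,::-1],(501,34,-.037,493.5,43,.79))
                             ~~~^^^^^^^^^^^^^^^^^^^^^^^^^^^^^^^^^^^^^^^^^^^^^^^^^^^^^^^^^^^^^^^^^^^^^^
  File "fit.py", line 23, in fit
    r=minimize(cost,p,method='Nelder-Mead',options=dict(initial_simplex=sim,maxiter=500,xatol=1e-3,fatol=1e-4));p=r.x
    res = _minimize_neldermead(fun, x0, args, callback, bounds=bounds,
                               **options)
    fxr = func(xr)
    fx = function(np.copy(x), *(wrapper_args + args))
  File "fit.py", line 18, in cost
    A=np.array(masks(p)).T;w=(A[:,0]<.98).astype(float)+.15
               ~~~~~^^^
  File "fit.py", line 13, in masks
    cs=hull(np.r_[sq(*p[:3],23,31),sq(*p[:3],23,26)]);cv2.fillConvexPoly(L,cv2.convexHull(cs),3,shift=4)
  File "fit.py", line 10, in hull
    def hull(P): return np.round(((w2pix(name,P)-[x0,y0]+.5)*S-.5)*16).astype(np.int32)
                                   ~~~~~^^^^^^^^
  File "h.py", line 12, in w2pix
    m=ctrl.camera_model(name);K=np.array(m["mtx"]);E=np.array(m["extrinsics"]);k=m["k1"]
ValueError: time passes only in moves, steps and waits
```

```bash
sed -i 's/^from workcell import ctrl/from workcell import ctrl\nfrom functools import lru_cache\ncm=lru_cache(None)(ctrl.camera_model)/; s/m=ctrl.camera_model(name)/m=cm(name)/' h.py
python3 -m pendant '[[0.05,0,0,0.02],[0.1,0,0,0.04],[0.15,0,0,0.06],[0.2,0,0,0.08],[0.2,-0.001,0,0.1],[0.2,-0.001,0,0.12],[0.2,-0.001,0,0.14],[0.2,-0.001,0.04,0.16],[0.2,-0.001,0.08,0.18],[0.2,-0.001,0.1,0.2],[0.2,-0.001,0.12,0.22],[0.2,-0.001,0.12,0.24],[0.2,-0.001,0.12,0.25],[0.2,-0.001,0.12,0.25],[0.2,-0.001,0.12,0.25],[0.2,-0.001,0.12,0.25]]'; python3 st.py
```

```text
time_s: 9.48
tool_pos: [493.7, 34.5, 103.3]
tool_rot: [2.182, -2.259, -0.0]
ft_force: [0.2, 0.3, 0.4]
finger_gap: 0.699
gripper_force: 0.0
9.4833 [493.66  34.46 103.32] yaw -92.00602022646264 F [0.18 0.29 0.35] gap 0.6985540764105578 0.0 j6 -0.42207400302155423
```

```bash
python3 -m pendant '[[0,0,0.04,0],[0,0,0.08,0],[0,0,0.1,0],[0,0,0.115,0],[0,0,0.125,0],[0,0,0.129,0],[0,0,0.129,0],[0,0,0.129,0]]'
python3 -m pendant '[[0,0,0,0],[0,0,0,0],[0,0,0,0],[0,0,0,0]]' 0.1 20; python3 -m pendant '[[0,0,0,0],[0,0,0,0],[0,0,0,0],[0,0,0,0],[0,0,0,0]]' -0.01 20
python3 -m pendant '[[0,-0.001,0,0],[0,-0.002,0,0],[0,-0.003,0,0],[0,-0.004,0,0],[0,-0.005,0,0],[0,-0.006,0,0],[0,-0.007,0,0],[0,-0.008,0,0],[0,-0.009,0,0],[0,-0.01,0,0],[0,-0.011,0,0],[0,-0.012,0,0],[0,-0.012,0,0],[0,-0.012,0,0]]'; python3 st.py
python3 -m pendant '[[0,0,0,0],[0,0,0,0],[0,0,0,0],[0,0,0,0],[0,0,0,0],[0,0,0,0],[0,0,-0.04,0],[0,0,-0.1,0],[0,0,-0.15,0],[0,0.1,-0.2,0],[0,0.15,-0.25,0],[0,0.2,-0.25,0],[0,0.2,-0.25,0],[0,0.2,-0.25,0]]' 0.4
python3 fit.py
```

```text
time_s: 10.15
tool_pos: [493.9, 34.7, 39.9]
tool_rot: [-2.18, 2.261, -0.001]
ft_force: [-0.1, 0.0, 0.5]
finger_gap: 0.701
gripper_force: 0.0
time_s: 10.48
tool_pos: [493.5, 34.7, 39.6]
tool_rot: [-2.18, 2.262, -0.0]
ft_force: [-0.1, 0.9, -0.1]
finger_gap: 0.552
gripper_force: 0.0
time_s: 10.9
tool_pos: [493.7, 34.7, 39.5]
tool_rot: [-2.18, 2.261, -0.001]
ft_force: [1.2, -0.5, 0.0]
finger_gap: 0.493
gripper_force: 0.4
time_s: 12.07
tool_pos: [499.5, 34.4, 39.3]
tool_rot: [-2.18, 2.262, -0.0]
ft_force: [-0.5, 0.7, -1.1]
finger_gap: 0.499
gripper_force: 0.1
12.0667 [499.53  34.4   39.31] yaw 267.89000739909824 F [-0.55  0.66 -1.15] gap 0.49915894747881645 0.055630450369790196 j6 -0.41916511540157414
time_s: 13.23
tool_pos: [398.8, 38.3, 165.3]
tool_rot: [-2.179, 2.259, -0.001]
ft_force: [-0.9, -0.3, -0.7]
finger_gap: 0.703
gripper_force: 0.0
top chip [500.41  33.89] -0.74 sink [497.33  33.83] -2.08 rel xy [-3.08 -0.1 ] rel deg -1.34 cost 17.395
scene chip [500.64  34.  ] -1.28 sink [496.69  34.58] -2.54 rel xy [-3.97  0.49] rel deg -1.26 cost 22.766
```

```bash
python3 - <<'E'
from h import *
im=cv2.imread('pics/top0.png').astype(float);g=im[:,:,2] # red: white high, blue low
for a,b,sgn in((203,213,1),(312,325,-1),(306,315,1)):
    P=[]
    for v in range(166,263):
        d=sgn*np.diff(g[v,a:b]);d[d<0]=0
        k=d.argmax()
        if d[k]<25: continue
        w=d[max(0,k-2):k+3];P.append((a+.5+max(0,k-2)+(w*np.arange(len(w))).sum()/w.sum(),v))
    P=np.array(P)
    if len(P)<20: print('few',a);continue
    W=pix2w('top',P,35);
    for _ in range(4):
        c=np.polyfit(W[:,0],W[:,1],1);r=W[:,1]-np.polyval(c,W[:,0]);W=W[np.abs(r)<2*r.std()+.05]
    print(a,len(W),'yaw',np.degrees(np.arctan(c[0])),r.std(),c)
E
python3 - <<'E'
from fit import *
import fit as F
# refit with chip yaw fixed guesses
for n in('top','scene'):
    im=ctrl.read_camera(n);cv2.imwrite(f'pics/{n}_b.png',im[:,:,::-1])
    for y in(-1,-2): F.fit(n,im,(501,34,np.radians(y),497.5,34,-.037))
E
```

```text
203 96 yaw -1.4927575546535299 0.3072044920863374 [-2.60594308e-02  1.59361972e+02]
312 96 yaw -1.5465114285379242 0.27945236595926604 [-2.69982732e-02 -6.52675409e+01]
306 79 yaw -1.5114367782306393 0.3100842671802673 [-2.63856689e-02 -5.15592528e+01]
top chip [500.47  34.01] -1.28 sink [497.54  34.22] -0.92 rel xy [-2.93  0.14] rel deg 0.37 cost 19.467
top chip [500.65  33.79] -1.04 sink [498.02  33.85] -1.5 rel xy [-2.63  0.01] rel deg -0.46 cost 19.769
scene chip [500.67  33.88] -1.04 sink [496.79  34.45] -2.21 rel xy [-3.89  0.5 ] rel deg -1.18 cost 22.813
scene chip [500.62  33.98] -1.21 sink [496.87  34.52] -1.9 rel xy [-3.77  0.46] rel deg -0.69 cost 22.846
```

```bash
python3 -m pendant '[[0,-0.06,0,-0.0017],[0,-0.12,0,-0.0017],[0,-0.17,0,-0.0017],[0,-0.2,0,-0.0017],[0,-0.2,0.04,-0.0017],[0,-0.2,0.1,-0.0017],[0,-0.2,0.16,-0.0017],[0,-0.2,0.2,-0.0017],[0,-0.2,0.225,-0.0017],[0,-0.2,0.24,-0.0017],[0,-0.2,0.25,-0.0017],[0,-0.2,0.25,-0.0017],[0,-0.2,0.25,-0.0017]]'
python3 -m pendant '[[0,0,0,0],[0,0,0,0],[0,0,0,0],[0,0,0,0]]' 0.1 20; python3 -m pendant '[[0,0,0,0],[0,0,0,0],[0,0,0,0],[0,0,0,0],[0,0,0,0]]' -0.01 20
python3 -m pendant '[[0,-0.001,0,0],[0,-0.002,0,0],[0,-0.003,0,0],[0,-0.004,0,0],[0,-0.005,0,0],[0,-0.006,0,0],[0,-0.0066,0,0],[0,-0.0066,0,0],[0,-0.0066,0,0]]'; python3 st.py
python3 -m pendant '[[0,0,0,0],[0,0,0,0],[0,0,0,0],[0,0,0,0],[0,0,0,0],[0,0,0,0],[0,0,-0.04,0],[0,0,-0.1,0],[0,0,-0.15,0],[0,0.1,-0.2,0],[0,0.15,-0.25,0],[0,0.2,-0.25,0],[0,0.2,-0.25,0],[0,0.2,-0.25,0]]' 0.4
python3 - <<'E'
from fit import *
import fit as F
for n in('top','scene'):
    im=ctrl.read_camera(n);cv2.imwrite(f'pics/{n}_c.png',im[:,:,::-1])
    for y in(-1.5,-2.5): F.fit(n,im,(501,34,np.radians(y),500.5,34,-.03))
a=cv2.imread('pics/top_c.png')[195:235,240:286];b=cv2.imread('pics/scene_c.png')[150:190,235:281]
cv2.imwrite('pics/m2.png',cv2.resize(np.hstack([a,b]),None,fx=8,fy=8,interpolation=cv2.INTER_CUBIC))
E
```

```text
time_s: 14.52
tool_pos: [500.0, 34.4, 39.6]
tool_rot: [-2.192, 2.25, -0.001]
ft_force: [-0.2, 0.2, 1.0]
finger_gap: 0.701
gripper_force: 0.0
time_s: 14.85
tool_pos: [499.7, 34.5, 39.8]
tool_rot: [-2.192, 2.25, -0.001]
ft_force: [-0.2, 0.2, -0.4]
finger_gap: 0.55
gripper_force: 0.0
time_s: 15.27
tool_pos: [499.4, 34.4, 39.3]
tool_rot: [-2.192, 2.25, -0.0]
ft_force: [0.1, 0.4, 1.4]
finger_gap: 0.496
gripper_force: 0.0
time_s: 16.02
tool_pos: [502.8, 34.3, 39.3]
tool_rot: [-2.192, 2.25, -0.0]
ft_force: [-0.1, -0.7, -1.1]
finger_gap: 0.494
gripper_force: 0.1
16.0167 [502.8   34.32  39.29] yaw 268.4983622520272 F [-0.06 -0.72 -1.11] gap 0.49361042322003673 0.08040458662435412 j6 -0.4057808114133784
time_s: 17.18
tool_pos: [402.1, 37.1, 165.3]
tool_rot: [-2.191, 2.247, -0.001]
ft_force: [0.9, 0.1, -1.0]
finger_gap: 0.699
gripper_force: 0.0
top chip [500.07  34.13] -1.73 sink [499.55  34.85] 0.71 rel xy [-0.54  0.71] rel deg 2.44 cost 20.735
top chip [500.09  33.97] -2.03 sink [499.74  34.63] -0.06 rel xy [-0.38  0.65] rel deg 1.96 cost 20.66
scene chip [500.74  33.86] -1.93 sink [499.92  34.29] -2.53 rel xy [-0.83  0.41] rel deg -0.6 cost 20.317
scene chip [500.7   33.91] -1.83 sink [499.77  34.45] -2.48 rel xy [-0.95  0.51] rel deg -0.65 cost 20.318
```

View pics/m2.png

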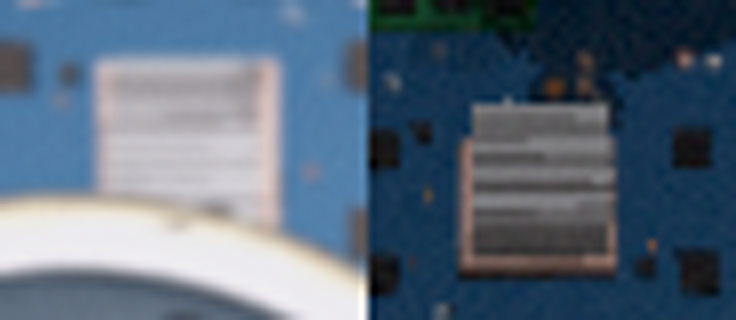

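The top view is partly hidden by the arm. The sink sits on the pad with margins on every side that can be seen. I'll back off farther, shut the fingers and measure once more.

```bash
python3 -m pendant '[[0,0.03,0,0],[0,0.06,0,0],[0,0.09,0,0],[0,0.12,0,0],[0,0.12,0,0],[0,0.12,0,0],[0,0.12,0,0],[0,0.12,0,0]]' -1; python3 st.py
python3 - <<'E'
from fit import *
import fit as F
for n in('top','scene'):
    im=ctrl.read_camera(n);cv2.imwrite(f'pics/{n}_d.png',im[:,:,::-1])
    for y in(-1.5,-2.5): F.fit(n,im,(501,34,np.radians(y),500.5,34,-.03))
E
```

```text
time_s: 17.95
tool_pos: [343.5, 38.6, 164.1]
tool_rot: [2.191, -2.25, 0.0]
ft_force: [0.6, 0.1, -0.7]
finger_gap: -0.002
gripper_force: 0.0
17.95 [343.48  38.56 164.06] yaw -91.52519931121059 F [ 0.62  0.11 -0.66] gap -0.002321452006498211 0.0 j6 -0.6017706235419125
top chip [500.83  33.56] -1.69 sink [500.58  33.78] -1.55 rel xy [-0.25  0.22] rel deg 0.13 cost 10.52
top chip [500.69  33.79] -1.48 sink [500.32  33.94] -1.18 rel xy [-0.38  0.14] rel deg 0.3 cost 10.391
scene chip [500.6   33.87] -1.71 sink [500.18  34.24] -2.81 rel xy [-0.43  0.36] rel deg -1.09 cost 20.615
scene chip [500.61  33.85] -1.69 sink [499.73  34.45] -2.04 rel xy [-0.9   0.57] rel deg -0.34 cost 20.68
```

```bash
python3 -m pendant '[[0,-0.06,0,0],[0,-0.12,0,0],[0,-0.18,0,0],[0,-0.24,0,0],[0,-0.3,0,0],[-0.0007,-0.3167,0,0],[-0.0007,-0.3167,0.06,0],[-0.0007,-0.3167,0.12,0],[-0.0007,-0.3167,0.16,0],[-0.0007,-0.3167,0.19,0],[-0.0007,-0.3167,0.2,0],[-0.0007,-0.3167,0.205,0],[-0.0007,-0.3167,0.208,0],[-0.0007,-0.3167,0.208,0],[-0.0007,-0.3167,0.208,0],[-0.0007,-0.3167,0.208,0]]'; python3 st.py
```

```text
time_s: 19.38
tool_pos: [501.6, 34.9, 61.2]
tool_rot: [-2.191, 2.249, -0.001]
ft_force: [-0.2, 0.3, -0.0]
finger_gap: 0.003
gripper_force: 0.0
19.3833 [501.64  34.87  61.21] yaw 268.501730725007 F [-0.23  0.28 -0.02] gap 0.002747839640628656 0.0 j6 -0.4078167599976164
```

```bash
python3 -m pendant '[[0,0,0.002,0],[0,0,0.004,0],[0,0,0.006,0],[0,0,0.008,0],[0,0,0.01,0],[0,0,0.011,0],[0,0,0.012,0],[0,0,0.013,0],[0,0,0.013,0],[0,0,0.013,0],[0,0,0.013,0]]'
python3 -m pendant '[[0,0,0.0001,0],[0,0,0.0002,0],[0,0,0.0003,0],[0,0,0.0004,0],[0,0,0.0005,0],[0,0,0.0006,0],[0,0,0.0007,0],[0,0,0.0008,0],[0,0,0.0009,0],[0,0,0.001,0],[0,0,0.0011,0],[0,0,0.0012,0],[0,0,0.0013,0],[0,0,0.0014,0],[0,0,0.0015,0],[0,0,0.0016,0],[0,0,0.0017,0],[0,0,0.0018,0],[0,0,0.0019,0],[0,0,0.002,0]]'
```

```text
time_s: 20.3
tool_pos: [501.1, 34.7, 54.0]
tool_rot: [-2.192, 2.25, -0.0]
ft_force: [-1.7, -0.0, 2.4]
finger_gap: -0.002
gripper_force: 1.6
time_s: 21.97
tool_pos: [501.1, 34.6, 53.4]
tool_rot: [-2.192, 2.25, -0.001]
ft_force: [-3.0, 0.6, 9.1]
finger_gap: 0.002
gripper_force: 4.1
```

```bash
python3 -m pendant '[[0,0,0.0001,0],[0,0,0.0002,0],[0,0,0.0003,0],[0,0,0.0004,0],[0,0,0.0005,0],[0,0,0.0006,0]]'; python3 st.py
```

```text
time_s: 22.47
tool_pos: [501.1, 34.7, 53.2]
tool_rot: [-2.192, 2.25, -0.001]
ft_force: [-3.3, 1.1, 8.9]
finger_gap: 0.003
gripper_force: 4.5
22.4667 [501.15  34.66  53.21] yaw 268.51363159464137 F [-3.35  1.14  8.95] gap 0.0026407817084772413 4.457180142053403 j6 -0.4078268750510489
```

```bash
python3 -m pendant '[[0,0,0.0002,0],[0,0,0.0004,0],[0,0,0.0006,0],[0,0,0.0008,0],[0,0,0.0009,0],[0,0,0.001,0]]'; python3 -m pendant '[[0,0,0.0001,0],[0,0,0.0002,0],[0,0,0.0003,0],[0,0,0.0004,0],[0,0,0.0005,0],[0,0,0.0006,0]]'
```

```text
time_s: 22.97
tool_pos: [501.2, 34.7, 52.9]
tool_rot: [-2.192, 2.25, -0.001]
ft_force: [-4.0, 0.2, 10.8]
finger_gap: -0.002
gripper_force: 5.2
time_s: 23.47
tool_pos: [501.2, 34.6, 52.6]
tool_rot: [-2.192, 2.25, -0.001]
ft_force: [-4.2, 0.5, 10.9]
finger_gap: 0.004
gripper_force: 5.4
```

```bash
python3 -m pendant '[[0,0,0.0002,0],[0,0,0.0003,0],[0,0,0.0004,0],[0,0,0.0005,0],[0,0,0.0006,0],[0,0,0.0007,0],[0,0,0.0008,0],[0,0,0.0009,0]]'; python3 -m pendant '[[0,0,0.0001,0],[0,0,0.0002,0],[0,0,0.0003,0],[0,0,0.0004,0],[0,0,0.0005,0],[0,0,0.0006,0]]'
```

```text
time_s: 24.13
tool_pos: [501.2, 34.7, 52.3]
tool_rot: [-2.192, 2.25, -0.001]
ft_force: [-4.6, -0.2, 10.7]
finger_gap: 0.004
gripper_force: 5.6
time_s: 24.63
tool_pos: [501.2, 34.7, 52.0]
tool_rot: [-2.192, 2.25, -0.001]
ft_force: [-3.9, -0.0, 11.6]
finger_gap: -0.004
gripper_force: 5.7
```

```bash
python3 -m pendant '[[0,0,0.0001,0],[0,0,0.0002,0],[0,0,0.0003,0],[0,0,0.0004,0]]'; python3 -m pendant '[[0,0,-0.002,0],[0,0,-0.01,0],[0,0,-0.03,0],[0,0,-0.08,0],[0,0,-0.14,0],[0,0.08,-0.2,0],[0,0.16,-0.22,0],[0,0.24,-0.22,0],[0,0.3,-0.22,0],[0,0.32,-0.22,0],[0,0.32,-0.22,0],[0,0.32,-0.22,0],[0,0.32,-0.22,0]]'
python3 - <<'E'
from fit import *
import fit as F
for n in('top','scene'):
    im=ctrl.read_camera(n);cv2.imwrite(f'pics/{n}_e.png',im[:,:,::-1])
    for y in(-1.5,-2.5): F.fit(n,im,(501,34,np.radians(y),500.5,34,-.03))
a=cv2.imread('pics/top_e.png')[195:235,240:286];b=cv2.imread('pics/scene_e.png')[150:190,235:281]
cv2.imwrite('pics/m3.png',cv2.resize(np.hstack([a,b]),None,fx=8,fy=8,interpolation=cv2.INTER_CUBIC))
E
```

```text
time_s: 24.97
tool_pos: [501.2, 34.7, 51.8]
tool_rot: [-2.192, 2.25, -0.001]
ft_force: [-5.0, 1.2, 11.5]
finger_gap: 0.0
gripper_force: 5.7
time_s: 26.05
tool_pos: [342.0, 39.2, 160.9]
tool_rot: [-2.192, 2.25, -0.001]
ft_force: [0.3, 0.1, 0.2]
finger_gap: 0.003
gripper_force: 0.0
top chip [500.58  33.8 ] -1.53 sink [500.29  34.03] -2.27 rel xy [-0.29  0.22] rel deg -0.74 cost 10.689
top chip [500.56  33.78] -1.57 sink [500.3   34.18] -2.29 rel xy [-0.27  0.39] rel deg -0.73 cost 10.656
scene chip [501.01  33.95] -1.25 sink [500.47  34.38] -1.44 rel xy [-0.55  0.42] rel deg -0.18 cost 20.498
scene chip [501.18  33.84] -1.73 sink [500.88  34.26] -1.8 rel xy [-0.31  0.41] rel deg -0.06 cost 20.082
```

View pics/m3.png

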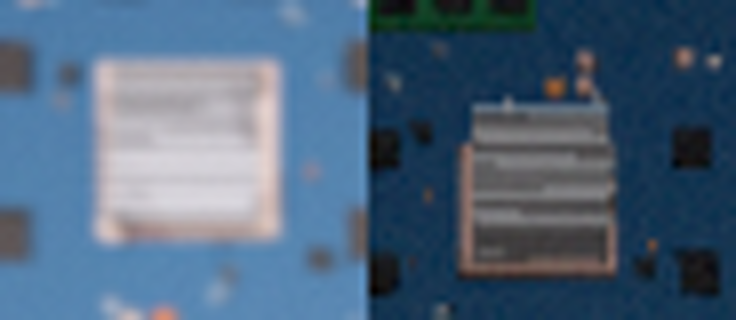

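The sink is square and central, with pad visible on all sides in both views. The fit puts it about 0.4 mm off centre and under 1 deg from square. Handing in.

```bash
python3 -c "
from workcell import ctrl
print(ctrl.hand_in())"
```

```text
the job is handed in; nothing more can be done
None
```

The job is handed in (no verdict was returned): the cameras put the heat sink about 0.4 mm off the chip's centre and under 1° from square, and I pressed it at about 9–11.5 N for roughly 3 s before letting go and backing the arm clear.

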